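# Stow the wheel spanner upright in its lidded tool tin

### The arm

A 6-joint arm with a two-finger parallel gripper is mounted at the origin on the work surface. World frame = base frame: x ahead of the robot, y to its left, z up, the work surface at z = 0. Lengths are in m, angles in rad, forces in N, time in s.
With the tool pointing down it reaches from about 0.275 to 0.875 m from the base axis. Payload 12.5 kg.
Tool frame: the origin (TCP) lies at the very end of the fingers, on their centre line; the grasp point (between the pads) lies 19 mm behind it; x points along the fingers, y is the direction in which the jaws open and shut, and the axes are right-handed (so a half turn about x gives the same grasp; the last joint's range is limited). The gripper opens to 85 mm and grips with 20 to 120 N. Pads are 22 mm wide; open, the fingers measure 114 mm over their backs; the gripper's body (76 mm by 85 mm) begins 54 mm behind the grasp point. The pads swing forward as they close: fully open they stand 13 mm farther back than shut.
Start: joints at [-1.391, 0.351, 1.652, -0, 1.139, -0.085], TCP at [0.144, -0.531, 0.231] pointing down, gripper open.
Joint ranges: [-2.75, 2.75], [-0.79, 2.1], [0.01, 2.65], [-1.57, 4.71], [0.07, 3.14], [-2.87, 2.87]. Speed limits (rad/s): [2.22, 2.22, 2.79, 3.14, 3.14, 3.14].

### API

Orientations are given as a 3x3 rotation matrix whose columns are the frame's x, y, z axes.
In Python, from bench import manip gives the robot as it stands. Calls block until the motion is done:
- manip.move_ptp(position, orientation): joint-space move of the TCP to a pose.
- manip.move_l(position, attitude=None, max_speed=0.15): straight line of the TCP; attitude=None keeps the orientation; max_speed is the mean speed in m/s.
- manip.move_j(angles): joint-space move.
- manip.set_gripper(opening, effort=None): opening from 0.0 (shut) to 1.0 (fully open); effort is the grip in N (None keeps the last); returns when the fingers have stopped.
- manip.dwell(seconds).
- manip.inverse_kinematics(position, orientation): joint angles nearest the present ones, or None.
- manip.grab_frame(name): name is "side" or "top" or "wrist"; returns (picture, depth): 420x560x3 uint8, red, green, blue; 420x560 float32, m along the optical axis (not along the pixel's ray), 0 where there is no reading.
- manip.get_calibration(name): a dict with "camera_matrix" (3x3 intrinsics, pixels), "R" (3x3) and "t" (3): a world point X has camera coordinates R X + t. Camera axes: x right, y down, z forward; pixel columns grow to the right and rows downward; lengths in m; the calibration is good to about 2 mm. The wrist camera is an equidistant fisheye: a pixel r from the principal point sees the ray r / f radians off the axis. A picture is of the moment at which its call begins: read the wrist's pose just before it. get_calibration takes no time and is no camera call; for the wrist camera it gives the pose at the moment of the call.
A pose or a line that the arm cannot do raises manip.Unreachable and nothing moves.
- manip.sign_off(): hands the job in, once; it reports no verdict.
Trained networks look in the newest picture that a camera, given by its name, has taken for a name from the list of things; names that differ only in an ending like _2 or _b are one class to them, and where a whole thing is asked for, a point or a joint stands for the part that bears it (a point fixed in the world has none). Each returns a list of dicts, best first, with "confidence" (0 to 1); they miss things now and then, are a little off and sometimes report something else, mostly with a low value. They report only what shows in the picture. A call takes as long as a camera call. They do not tell look-alikes from the thing itself.
- manip.look_for(camera, name): "at" ([x, y, z] in m, in world coordinates, good to about 4 mm: the middle of the surface that is visible of it).
Readings, each from a call of its own:
- manip.current_time(): time.
- manip.current_qpos(): joint angles.
- manip.current_joint_vel(): joint speeds.
- manip.current_joint_torque(): joint torques, N m.
- manip.current_ee_pos(): TCP position.
- manip.current_tcp_rot(): TCP orientation.
- manip.current_force(): force on the tool from outside, world axes, zero at the start.
- manip.current_ft_torque(): the same for the moment, N m.
- manip.current_grip_width(): opening from 0.0 (shut) to 1.0 (fully open).
Only numpy, scipy, OpenCV 4.12 (cv2) and the standard library are available. Lean on these libraries where they do the work, as an engineer would, in place of code of your own. Each camera call takes 0.05 s, during which the arm holds its last target. There are 200 camera calls.

### The job

Draw the deep blue lid straight up off the bolted-down tool tin and stand it, open side down, on the yellow mat. Then pick the steel spanner off the wooden block by its ring end, lying level in the fingers, and, with the hand still pointing down and the spanner high above the bench, loosen the grip so that the spanner swings by its own weight to hang straight down, and clamp it firmly again at rest. Lower it jaw first to the floor of the open tin, let go without dropping it, and leave the blue bin, the tape roll and the oil bottle where they are.

Things in the scene. Friction and masses are not known exactly. Their poses are not given: they have to be found in the camera images.
- tin_mouth (a point): Centre of the open mouth of the tool tin, 110 mm above the bench; hidden under the lid at the start. The tin is a square bare-metal box fixed to the bench on a 110 x 110 x 5 mm dark plate: outside 57 x 57 mm, inside 51 x 51 mm, inner floor 102 mm below this point (8 mm above the bench). Axes: x and y parallel to the walls, z up. Two sprung pads on its +y and -y sides rub inside the lid, so the lid takes about 10 to 20 N to draw off.
- lid_grip (a point): Middle of the black grip bar on top of the blue lid. The bar is 44 mm long (its x), 16 mm wide (its y) and 30 mm high and stands on the lid's flat top, so this point is 15 mm above the top and 73 mm above the lid's lower rim. The lid is a square cap 64 x 64 mm and 58 mm high without the bar, walls 2.5 mm, about 0.16 kg, open underneath; it slides 55 mm down over the tin with 1 mm play on each side. z up.
- mat_top (a point): Centre of the top of the yellow mat, 150 x 150 mm and 3 mm thick, fixed flat on the bench. x and y along its sides.
- block: Wooden rest block fixed to the bench, 110 mm (its x) x 60 mm (its y) x 30 mm high; origin at the centre of its underside. The spanner lies flat across its top along the block's length, with both ends overhanging.
- spanner_center (a point): Middle of the steel spanner (half-way through its thickness). Overall 199 mm long and 9 mm thick throughout, about 0.32 kg, centre of mass about 8 mm from here towards the jaw. x runs along it towards the ring end; y across it; z out of its flat face. Shank 18 mm wide.
- spanner_ring (a point): Centre of the spanner's ring end, 82 mm from its middle towards +x; ring 34 mm across outside, rim slightly rounded, 27 mm clear of the block's end. Pinched across the ring along y at 90 N or more it stays nearly level; as the grip is eased (from about 70 N down to 10 or 20 N) it turns step by step about the pinch line until it hangs; let go altogether, it falls. Axes as the spanner's.
- spanner_jaw (a point): Tip of the spanner's open jaw, 100 mm from the middle towards -x and 182 mm from the ring's centre, half-way through the thickness; the jaw end is 36 mm wide (along y) and 9 mm thick. Same axes as the spanner.
- bin: Bystander: open blue parts bin 100 x 140 x 60 mm; origin at the centre of its underside.
- tape: Bystander: brown tape roll lying flat, 96 mm across, 48 mm high; origin at the centre of its underside.
- oiler: Bystander: white oil bottle with a red cap, 54 mm across, 130 mm high, upright; origin at the centre of its underside.
Things that resemble listed ones, but are neither listed nor needed, are in the scene too. Of the things that look like the part that bears spanner_center, the middle-sized one is meant. Leave any green or turquoise look-alike of the part that bears tin_mouth alone.

How it is judged:
On the way, in this order (a step that is already met when the one before it is completed fails the run):
1. the lid is drawn up clear of the tin, upright (z of lid_grip in the frame of tin_mouth above 0.075 m and angle between lid_grip's own z axis and vertical below 0.25 rad and contact force between lid and the fingers above 1 N), for 0.05 s.
2. the lid stands open side down on the yellow mat, let go (x of lid_grip in the frame of mat_top between -0.05 and 0.05 m and y of lid_grip in the frame of mat_top between -0.05 and 0.05 m and height (world z) of lid_grip below 0.082 m and angle between lid_grip's own z axis and vertical below 0.1 rad and contact force between lid and the fingers below 0.2 N), for 0.2 s.
3. the spanner is held in the air by its ring end, level (height (world z) of spanner_ring above 0.05 m and angle between spanner_ring's own x axis and vertical above 0.8 rad and contact force between spanner and the fingers above 2 N and distance between the grasp point and spanner_ring below 0.035 m), for 0.05 s.
4. the spanner hangs straight down from the hand (hand pointing down), ring up, at rest and firmly clamped (angle between spanner_ring's own x axis and vertical below 0.25 rad and height (world z) of spanner_jaw above 0.03 m and angular speed of spanner below 0.4 rad/s and contact force between spanner and the fingers above 30 N and distance between the grasp point and spanner_ring below 0.035 m and (angle between the grasp point's own z axis and vertical below 0.6 rad or angle between the grasp point's own z axis and vertical above 2.54 rad)), for 0.2 s.
At the end, for the whole second after the job is handed in: The spanner stands in the tin, ring up and leaning by less than 34 degrees, its jaw tip inside the walls and within 17 mm of the tin's floor, at rest; the lid stands open side down on the mat, its centre within 50 mm of the mat's centre along each side of the mat; both are let go (all of step 2 and x of spanner_jaw in the frame of tin_mouth between -0.0255 and 0.0255 m and y of spanner_jaw in the frame of tin_mouth between -0.0255 and 0.0255 m and z of spanner_jaw in the frame of tin_mouth below -0.085 m and angle between spanner_ring's own x axis and vertical below 0.6 rad and linear speed of spanner below 0.03 m/s and contact force between spanner and the fingers below 0.2 N); the robot touches nothing.
It fails at once if the spanner is dropped into the tin (faster than 0.6 m/s with its jaw in the tin) (x of spanner_jaw in the frame of tin_mouth between -0.0255 and 0.0255 m and y of spanner_jaw in the frame of tin_mouth between -0.0255 and 0.0255 m and z of spanner_jaw in the frame of tin_mouth below 0 m and linear speed of spanner above 0.6 m/s).
It fails at once if the lid is tipped over (angle between lid_grip's own z axis and vertical above 0.7 rad).
It fails at once if a bystander is moved by more than 30 mm (distance of any of bin, tape, oiler from where it was at the start of the episode above 0.03 m).
It also fails if it takes over 72 s, if anything falls off the work surface, if the arm or the gripper's body presses on something with over 40 N, if the wrist force passes 120 N, or if a joint passes its speed limit or range.

## Working session

There is one attempt and no reset: what is moved stays moved. The work goes in short steps, each a Python script; the robot and the scene stay as the last script left them, time stands still between calls to the robot, and variables do not carry over. Pictures are saved under pics/ and viewed, about 8 in all and at most 12, crops included, and the job is handed in when it is done.

```bash
ls; mkdir -p pics
cat > h.py <<'E'
import numpy as np, cv2
from bench import manip as m
def world(cam, D=None):
    """per-pixel world coords for pinhole cams"""
    c=m.get_calibration(cam);K=np.array(c["camera_matrix"]);R=np.array(c["R"]);t=np.array(c["t"])
    v,u=np.mgrid[:D.shape[0],:D.shape[1]]
    P=np.stack([(u-K[0,2])/K[0,0]*D,(v-K[1,2])/K[1,1]*D,D],-1)
    W=(P-t)@R; W[D==0]=np.nan
    return W
def pix(cam,X):
    c=m.get_calibration(cam);p=np.array(c["R"])@X+np.array(c["t"]);q=np.array(c["camera_matrix"])@p
    return (q[:2]/q[2]).round(0)
def down(yaw):
    """tool x down, jaw axis y at world yaw"""
    y=np.array([np.cos(yaw),np.sin(yaw),0]);x=np.array([0,0,-1.])
    return np.stack([x,y,np.cross(x,y)],1)
E
python3 - <<'E'
from h import *
ims=[]
for c in ("top","side"):
    p,d=m.grab_frame(c); np.savez(f"{c}0.npz",p=p,d=d); cv2.imwrite(f"pics/{c}0.png",p[:,:,::-1])
    for n in ("tin_mouth","lid_grip","mat_top","block","spanner_center","spanner_ring","spanner_jaw","bin","tape","oiler"):
        for r in m.look_for(c,n): print(c,n,np.round(r["at"],3),round(r["confidence"],2),pix(c,np.array(r["at"])))
print(m.current_time(), m.current_tcp_rot())
E
```

```text
pics
top tin_mouth [ 0.301 -0.288  0.01 ] 0.74 [393. 288.]
top tin_mouth [ 0.532 -0.03   0.006] 0.57 [310. 214.]
top tin_mouth [ 0.349 -0.064  0.006] 0.56 [321. 271.]
top tin_mouth [ 0.756 -0.052  0.049] 0.5 [317. 141.]
top lid_grip [ 0.546 -0.037  0.113] 0.86 [313. 203.]
top mat_top [ 0.529 -0.248  0.005] 0.56 [378. 215.]
top block [0.496 0.3   0.03 ] 0.58 [204. 223.]
top spanner_center [0.746 0.408 0.01 ] 0.92 [174. 147.]
top spanner_center [0.51  0.284 0.042] 0.6 [209. 218.]
top spanner_center [0.375 0.29  0.006] 0.56 [207. 262.]
top spanner_ring [0.378 0.288 0.006] 0.75 [208. 262.]
top spanner_ring [0.506 0.279 0.036] 0.74 [211. 220.]
top spanner_ring [0.741 0.412 0.012] 0.67 [173. 148.]
top spanner_ring [ 0.531 -0.027  0.005] 0.33 [309. 214.]
top spanner_jaw [0.74  0.411 0.012] 0.81 [173. 148.]
top spanner_jaw [0.51  0.284 0.036] 0.73 [209. 218.]
top spanner_jaw [0.37  0.291 0.006] 0.48 [207. 264.]
top bin [0.796 0.132 0.012] 0.89 [260. 132.]
top tape [ 0.756 -0.05   0.049] 0.56 [317. 141.]
top oiler [ 0.735 -0.205  0.09 ] 0.74 [368. 144.]
side tin_mouth [ 0.545 -0.008  0.001] 0
[... 380 characters left out ...]
6 [328. 326.]
side spanner_center [0.515 0.303 0.04 ] 0.76 [264. 307.]
side spanner_ring [0.731 0.424 0.011] 0.81 [154. 340.]
side spanner_ring [0.369 0.289 0.007] 0.65 [328. 323.]
side spanner_ring [0.512 0.305 0.04 ] 0.6 [265. 307.]
side spanner_jaw [0.73  0.425 0.01 ] 0.93 [154. 341.]
side spanner_jaw [0.508 0.3   0.043] 0.9 [267. 305.]
side spanner_jaw [0.368 0.29  0.004] 0.55 [329. 324.]
side bin [0.795 0.134 0.026] 0.91 [179. 247.]
side tape [ 0.758 -0.035  0.033] 0.66 [213. 211.]
side oiler [ 0.735 -0.195  0.068] 0.86 [236. 175.]
1.1 [[ 2.50825181e-05  2.61760906e-01 -9.65132751e-01]
 [-5.69369228e-05 -9.65132750e-01 -2.61760907e-01]
 [-9.99999998e-01  6.15173116e-05 -9.30409914e-06]]
```

Run:
```python
from h import *
p=np.load("top0.npz")["p"]
cv2.imwrite("pics/topz.png",cv2.resize(p[100:310,140:440,::-1],None,fx=2.6,fy=2.6,interpolation=cv2.INTER_CUBIC))
```

```text
(no output)
```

View pics/topz.png

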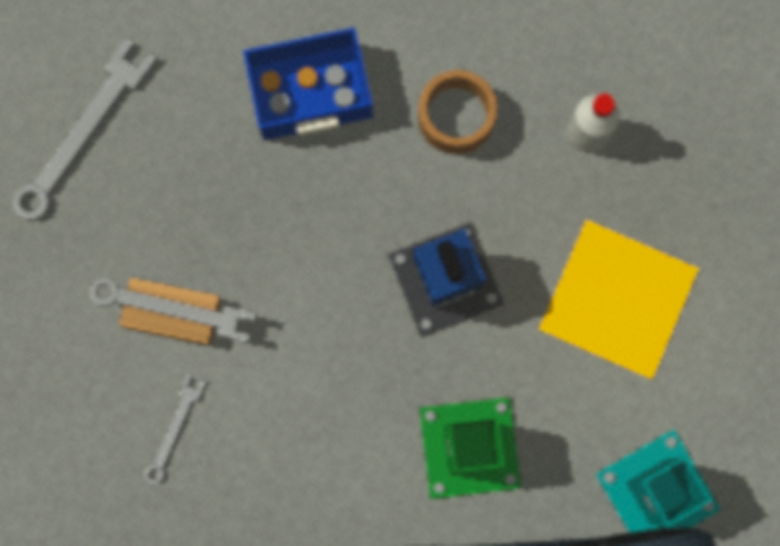

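View pics/side0.png

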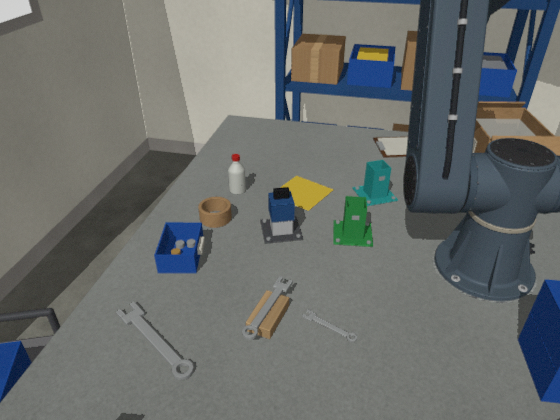

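The top view shows three spanners: a large one at (174,147), one on the block at (209,218) and a small one at (207,262). It also shows three tins: one with the blue lid at (313,203), green at (321,271) and turquoise at (393,288). I choose the block spanner and the blue-lidded tin. The mat is at (378,215).

Run:
```python
from h import *
def rect(mask,W,name):
    P=W[mask][:,:2]; (c,s,a)=cv2.minAreaRect((P*1000).astype(np.float32)); print(name,mask.sum(),np.round(c,1),np.round(s,1),round(a,1),"zmed",np.nanmedian(W[mask][:,2]).round(4),"mean",P.mean(0).round(4))
for cam in ("top","side"):
    f=np.load(cam+"0.npz");p=f["p"].astype(int);W=world(cam,f["d"]);x,y,z=W[...,0],W[...,1],W[...,2]
    box=lambda cx,cy,r:(abs(x-cx)<r)&(abs(y-cy)<r)
    rect(box(.545,-.03,.06)&(z>.122),W,cam+" bar")
    rect(box(.545,-.03,.06)&(z>.105)&(z<.122),W,cam+" lidtop")
    rect((p[...,0]>150)&(p[...,2]<60)&(p[...,1]>110)&box(.52,-.25,.12)&(z<.02),W,cam+" mat")
    sat=p.max(-1)-p.min(-1)
    k=(sat<40)&(z>.029)&(z<.06)&box(.5,.3,.14)
    rect(k,W,cam+" spanner")
    rect((z>.024)&(z<.06)&box(.5,.3,.14)&(sat>40),W,cam+" block")
    P=W[k];c=P.mean(0);w,v=np.linalg.eigh(np.cov(P[:,:2].T));print("dir",np.degrees(np.arctan2(v[1,1],v[0,1])))
    s=(P[:,:2]-c[:2])@v[:,1]; print("ends",P[s.argmin()],P[s.argmax()])
```

```text
top bar 90 [553.6 -35. ] [44.7 16.3] 22.3 zmed 0.1417 mean [ 0.5518 -0.0349]
top lidtop 360 [553.7 -35.4] [65. 65.] 21.9 zmed 0.112 mean [ 0.5519 -0.0346]
top mat 2157 [ 531.  -246.4] [149.7 150.3] 66.1 zmed 0.0018 mean [ 0.5304 -0.2462]
top spanner 405 [509.7 295.1] [197.4  35.2] 77.4 zmed 0.0377 mean [0.5087 0.2884]
top block 436 [508.5 298.1] [110.2  60.1] 78.8 zmed 0.0295 mean [0.5069 0.2978]
dir 76.69257155877096
ends [0.47104159 0.20257783 0.03298312] [0.53229411 0.39118388 0.0336866 ]
side bar 143 [552.2 -30. ] [42.7 20.3] 20.8 zmed 0.1367 mean [ 0.5523 -0.0283]
side lidtop 270 [551.5 -30.5] [65.5 66.4] 23.4 zmed 0.1124 mean [ 0.5503 -0.0205]
side mat 842 [ 528.6 -246.9] [147.9 157.6] 62.7 zmed 0.0026 mean [ 0.5155 -0.2494]
side spanner 697 [515.1 294.3] [201.1  46. ] 76.0 zmed 0.038 mean [0.5101 0.3004]
side block 633 [508.1 300. ] [113.6  60.3] 78.9 zmed 0.0296 mean [0.5043 0.3048]
dir 76.70233461658657
ends [0.47135833 0.20153497 0.03035057] [0.529156   0.39439906 0.03981807]
```

```bash
cat >> h.py <<'E'
def wristworld(tag):
    c=m.get_calibration("wrist");p,D=m.grab_frame("wrist")
    cv2.imwrite(f"pics/{tag}.png",p[:,:,::-1])
    K=np.array(c["camera_matrix"]);v,u=np.mgrid[:D.shape[0],:D.shape[1]]
    a=(u-K[0,2])/K[0,0];b=(v-K[1,2])/K[1,1];th=np.hypot(a,b);k=np.where(th>1e-6,np.tan(np.minimum(th,1.45))/np.maximum(th,1e-6),1)
    W=(np.stack([a*k*D,b*k*D,D],-1)-np.array(c["t"]))@np.array(c["R"]);W[(D==0)|(th>1.3)]=np.nan
    return p.astype(int),W
def rect(mask,W,name):
    P=W[mask][:,:2]
    if len(P)<5: print(name,"few",len(P)); return
    (c,s,a)=cv2.minAreaRect((P*1000).astype(np.float32)); print(name,len(P),np.round(c,1),np.round(s,1),round(a,1),"z50/98",np.nanpercentile(W[mask][:,2],[50,98]).round(4))
def best(pos,yaw):
    """jaw yaw or its half-turn, whichever is nearer and away from J6 limit"""
    q0=np.array(m.current_qpos());o=[]
    for k in (0,np.pi):
        q=m.inverse_kinematics(pos,down(yaw+k))
        if q is not None: o.append((np.abs(np.array(q)-q0).max(),k,q))
    o.sort(key=lambda e:e[0]); print([(round(e[0],2),round(e[1],1),np.round(e[2],2)) for e in o])
    return down(yaw+o[0][1])
def st(tag=""): print(tag,"t",round(m.current_time(),2),"pos",np.round(m.current_ee_pos(),4),"F",np.round(m.current_force(),1),"w",round(m.current_grip_width(),3))
E
python3 - <<'E'
from h import *
g=np.array([.5532,-.034]);yaw=np.radians(22+90)
R=best([*g,.26],yaw)
m.move_ptp([*g,.26],R);st("above")
p,W=wristworld("w1");x,y,z=W[...,0],W[...,1],W[...,2]
near=np.hypot(x-g[0],y-g[1])<.06
rect(near&(z>.125)&(z<.16),W,"bar");rect(near&(z>.105)&(z<.12),W,"lidtop")
rect((p[...,0]>150)&(p[...,2]<60)&(p[...,1]>110)&(z<.02)&(np.hypot(x-.53,y+.246)<.12),W,"mat")
E
```

```text
[(np.float64(1.25), 3.1, array([-0.15,  0.33,  1.61, -0.  ,  1.2 ,  1.04])), (np.float64(2.02), 0, array([-0.15,  0.33,  1.61, -0.  ,  1.2 , -2.1 ]))]
above t 3.4 pos [ 0.5531 -0.0347  0.26  ] F [ 0.2 -0.5 -0.1] w 1.0
bar 1004 [554. -36.] [42.9 15.4] 21.9 z50/98 [0.1432 0.1448]
lidtop 3696 [553.7 -35.9] [64.  64.7] 21.9 z50/98 [0.1135 0.115 ]
mat 118 [ 502.6 -241.9] [ 55.3 167.3] 3.3 z50/98 [0.0036 0.0049]
```

View pics/w1.png

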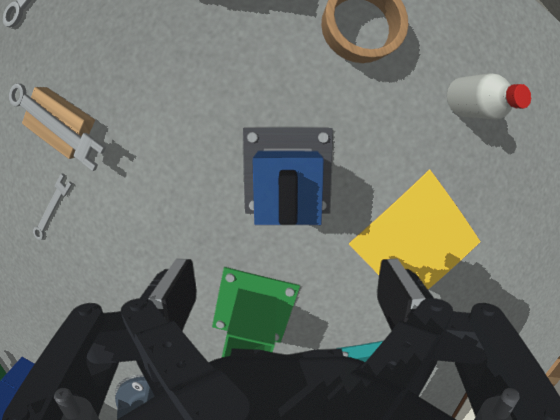

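The wrist view confirms the blue lid at (288,190) with its black bar along the image vertical. The jaws are across the bar, and the green tin at (255,310) is clear of them.

Run:
```python
from h import *
g=[.554,-.0355]
m.move_l([*g,.118],down(np.radians(22+90)+np.pi),max_speed=.12);st("at")
m.set_gripper(0,100);st("grip")
m.move_l([*g,.20],max_speed=.06);st("up")
m.move_l([*g,.23],max_speed=.1)
m.move_l([.5305,-.2465,.23],max_speed=.2)
m.move_l([.5305,-.2465,.09],max_speed=.12);st("over mat")
```

```text
at t 4.78 pos [ 0.5544 -0.0356  0.1187] F [ 0.1 -0.6  0.3] w 1.002
grip t 5.43 pos [ 0.554  -0.0355  0.1183] F [-2.5  0.6  5.7] w 0.165
up t 6.95 pos [ 0.5538 -0.0355  0.1996] F [ 0.7  0.2 -0.9] w 0.167
over mat t 9.93 pos [ 0.5309 -0.2467  0.0907] F [ 0.2 -0.5 -1.2] w 0.172
```

Run:
```python
from h import *
for z in (.072,.069,.067,.066,.065,.064):
    m.move_l([.5305,-.2465,z],max_speed=.04);st()
    if m.current_force()[2]>3: break
m.set_gripper(1.0);st("open")
m.move_l([.5305,-.2465,.20],max_speed=.15);m.dwell(.1);st("up")
p,W=wristworld("w2");x,y,z=W[...,0],W[...,1],W[...,2]
near=np.hypot(x-.53,y+.2465)<.07
rect(near&(z>.075)&(z<.11),W,"bar");rect(near&(z>.05)&(z<.07),W,"lidtop")
pp,d=m.grab_frame("top");W=world("top",d);x,y,z=W[...,0],W[...,1],W[...,2]
rect((np.hypot(x-.554,y+.0355)<.06)&(z>.09),W,"tin rim")
```

```text
t 10.53 pos [ 0.5305 -0.2465  0.0719] F [ 0.2 -0.7 -1.5] w 0.165
 t 10.78 pos [ 0.5304 -0.2465  0.0689] F [ 0.  -0.4 -1.6] w 0.166
 t 11.03 pos [ 0.5305 -0.2465  0.0669] F [ 0.3  0.  -1.6] w 0.164
 t 11.28 pos [ 0.5307 -0.2466  0.0663] F [-1.7  1.4  3.6] w 0.169
open t 11.97 pos [ 0.5305 -0.2465  0.066 ] F [ 0.2 -0.3 -1. ] w 0.999
up t 13.11 pos [ 0.5301 -0.2463  0.199 ] F [-0.7 -0.4 -1.2] w 0.997
bar 1066 [ 530.4 -247.1] [43.5 15.6] 21.9 z50/98 [0.0912 0.0927]
lidtop 3990 [ 530.  -247.2] [64.8 64.5] 22.0 z50/98 [0.0615 0.063 ]
tin rim 124 [553.3 -35. ] [57.4 57.3] 21.8 z50/98 [0.1068 0.1142]
```

Run:
```python
from h import *
r=np.array([.530,.375]);yaw=np.radians(76.8-90)
R=best([*r,.24],yaw)
m.move_l([.53,-.2465,.26],max_speed=.25)
m.move_ptp([*r,.22],R);m.dwell(.15);st("above")
p,W=wristworld("w3");x,y,z=W[...,0],W[...,1],W[...,2]
sat=p.max(-1)-p.min(-1)
k=(sat<40)&(z>.032)&(z<.05)&(np.hypot(x-.51,y-.295)<.13)
rect(k,W,"spanner")
u=np.array([np.cos(yaw+np.pi/2),np.sin(yaw+np.pi/2)])
P=W[k][:,:2];s=(P-[.51,.295])@u
rect(k&(((x-.51)*u[0]+(y-.295)*u[1])>.067),W,"ringpart")
print("ext",s.min(),s.max())
for l in (-.05,-.03,-.01,.01,.03,.05):
    q=P[abs(s-l)<.006]@[-u[1],u[0]]; print(l,len(q),(q.min()+q.max())/2)
print("ref",np.array([.51,.295])@[-u[1],u[0]],"u",u)
q=P[abs(s-s.max()+.017)<.003]@[-u[1],u[0]];print("ring mid",(q.min()+q.max())/2,np.ptp(q))
for n in ("spanner_ring","spanner_center"): print(n,[(np.round(e["at"],3),round(e["confidence"],2)) for e in m.look_for("wrist",n)])
```

```text
[(np.float64(1.06), 0, array([ 0.54,  0.53,  1.36, -0.  ,  1.25,  0.77])), (np.float64(3.04), 3.1, array([ 0.54,  0.53,  1.36, -0.  ,  1.25, -2.37]))]
above t 15.97 pos [0.5304 0.3744 0.2201] F [ 0.2 -0.4 -0.5] w 1.007
spanner 2922 [510.  294.7] [198.5  35.6] 76.9 z50/98 [0.0395 0.0411]
ringpart 572 [530.1 375.5] [31.9 32.9] 76.4 z50/98 [0.0394 0.0411]
ext -0.09954027458716842 0.09889627227844651
-0.05 127 -0.42998831423195943
-0.03 135 -0.4305806420473366
-0.01 159 -0.4300794112878403
0.01 169 -0.4301299486609861
0.03 171 -0.43017471085879566
0.05 185 -0.43081929322482065
ref -0.42916173378266825 u [0.22835087 0.9735789 ]
ring mid -0.4302614997308179 0.032823148003588765
spanner_ring [(array([0.51 , 0.298, 0.037]), 0.74), (array([0.721, 0.419, 0.012]), 0.61)]
spanner_center [(array([0.396, 0.283, 0.007]), 0.97), (array([0.723, 0.423, 0.013]), 0.88), (array([0.511, 0.303, 0.041]), 0.71)]
```

View pics/w3.png

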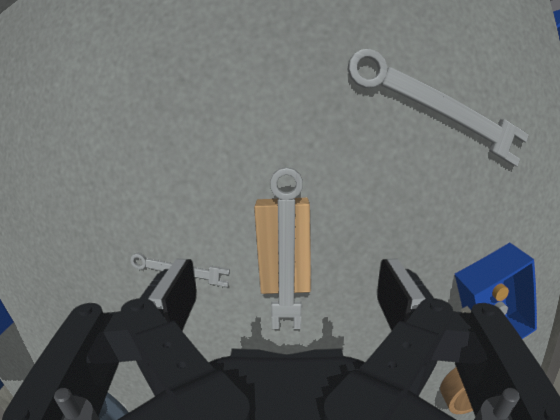

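The wrist view shows the mid-sized spanner on the block with its ring at (286,184) and jaw at (286,318), centred between the fingers. The small one is at (180,270) and the large one at (440,105).

Run:
```python
from h import *
r=[.5297,.3745];R=down(np.radians(76.8-90))
m.move_l([*r,.06],R,max_speed=.15)
m.move_l([*r,.0135],max_speed=.06);st("at")
m.set_gripper(0,115);st("grip")
m.move_l([*r,.06],max_speed=.05);st("lift")
m.move_l([*r,.40],max_speed=.15);m.dwell(.1);st("high");print(np.round(m.current_ft_torque(),2))
p,d=m.grab_frame("side");cv2.imwrite("pics/s1.png",cv2.resize(p[100:360,120:420,::-1],None,fx=2,fy=2))
W=world("side",d);k=(np.hypot(W[...,0]-.51,W[...,1]-.3)<.15)&(W[...,2]>.1)&(W[...,2]<.5)
p2,W=wristworld("w4")
```

```text
at t 18.27 pos [0.5299 0.3746 0.0138] F [-0.5 -0.8  0.3] w 0.998
grip t 18.85 pos [0.5299 0.3746 0.0142] F [-2.7 -2.   6.8] w 0.348
lift t 19.93 pos [0.5295 0.3744 0.0596] F [ 0.2  0.1 -2.4] w 0.344
high t 22.45 pos [0.5297 0.3745 0.3996] F [ 0.  -1.  -3.7] w 0.343
[ 0.31 -0.02 -0.  ]
```

View pics/s1.png

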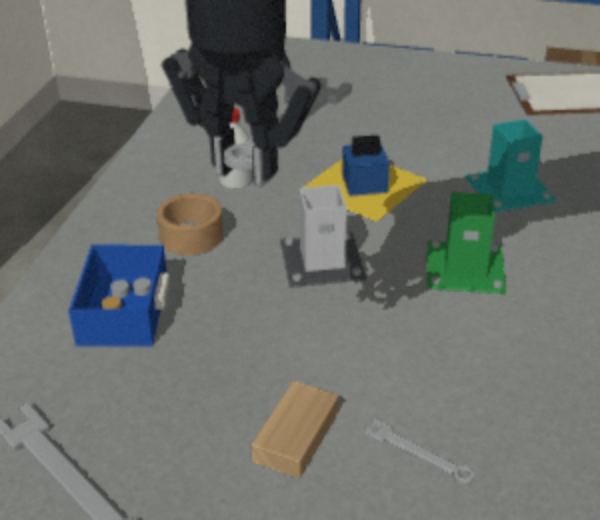

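The spanner is held level by its ring at about (240,155) in the crop, the block is empty, and the lid is on the mat. The wrist moment of about 0.3 Nm agrees with level, so I ease the grip in steps.

```bash
cat >> h.py <<'E'
def tilt():
    """angle below horizontal, spanner points near hand (depth, wrist cam)"""
    t=np.array(m.current_ft_torque());f=m.current_force();return np.round(t,3),np.round(f,1)
E
python3 - <<'E'
from h import *
for e in (70,60,50,42,36,30,25,20):
    m.set_gripper(0,e);m.dwell(.25);print(e,*tilt(),round(m.current_grip_width(),3),round(m.current_time(),2))
m.dwell(.4);print(*tilt())
p,d=m.grab_frame("side");cv2.imwrite("pics/s2.png",cv2.resize(p[100:300,160:400,::-1],None,fx=2.5,fy=2.5))
W=world("side",d);x,y,z=W[...,0],W[...,1],W[...,2]
k=(np.hypot(x-.53,y-.33)<.2)&(z>.12)&(z<.40)
P=W[k];c=P.mean(0)
for a in np.arange(.14,.46,.04):
    q=P[abs(P[:,2]-a)<.02]; print(round(a,2),len(q),q.mean(0).round(3) if len(q) else "")
E
```

```text
70 [ 0.261  0.009 -0.01 ] [-0.8 -0.7 -2.3] 0.346 23.02
60 [ 0.214 -0.057  0.027] [-0.4 -0.  -2.8] 0.346 23.48
50 [ 0.212 -0.077  0.048] [ 0.  -0.8 -3.5] 0.344 23.95
42 [ 0.234 -0.047  0.008] [-0.3  0.7 -2.3] 0.344 24.42
36 [ 0.21  -0.104 -0.005] [-0.2  0.6 -2.6] 0.347 24.88
30 [ 0.244 -0.054 -0.024] [-0.1  0.  -1.9] 0.349 25.35
25 [ 0.257 -0.036 -0.007] [-0.  -0.2 -2.6] 0.346 25.82
20 [ 0.252 -0.033 -0.026] [ 0.6  0.1 -3.3] 0.344 26.28
[ 0.244 -0.031  0.025] [-0.5 -0.2 -2.8]
0.14 0 
0.18 0 
0.22 0 
0.26 0 
0.3 0 
0.34 0 
0.38 2 [0.544 0.371 0.4  ]
0.42 0
```

View pics/s2.png

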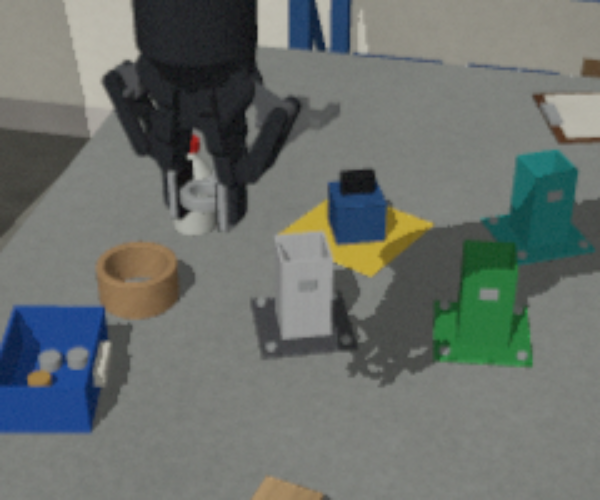

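The side view shows the ring still pinched at (205,195) and the spanner apparently still level, so the easing had no visible effect. I measure tilt with the wrist depth and try opening targets near the measured width.

```bash
cat >> h.py <<'E'
def look(tag):
    """spanner tilt below level from wrist depth, hanging side is -y of ring"""
    m.dwell(.05);p,W=wristworld(tag);g=np.array(m.current_ee_pos())+[0,0,.019]
    R=np.array(m.current_tcp_rot());L=(W-g)@R   # x down, y jaws, z along
    k=(abs(L[...,1])<.022)&(np.hypot(L[...,0],L[...,2])<.21)&(L[...,0]>-.02)&((p.max(-1)-p.min(-1))<40)
    q=L[k]
    if len(q)<20: print(tag,"few",len(q));return
    h=np.hypot(q[:,0],q[:,2]);f=q[h>.03]
    a=np.degrees(np.arctan2(f[:,0],-f[:,2])); b=np.degrees(np.arctan2(f[:,0],f[:,2]))
    print(tag,len(q),len(f),"range",h.max().round(3),"ang(-z)",np.percentile(a,[10,50,90]).round(0),"t",round(m.current_time(),2),"tau",np.round(m.current_ft_torque(),2))
E
python3 - <<'E'
from h import *
st();look("a0")
for o in (.2,.28,.31):
    m.set_gripper(o,20);st(o);look(f"a{o}")
E
```

```text
t 26.73 pos [0.5297 0.3745 0.4   ] F [ 0.1  0.6 -2.8] w 0.346
a0 6659 442 range 0.039 ang(-z) [-176. -174. -173.] t 26.83 tau [ 0.19 -0.01  0.  ]
0.2 t 27.05 pos [0.5297 0.3745 0.4   ] F [ 1.   0.1 -3.2] w 0.341
a0.2 6665 454 range 0.039 ang(-z) [-176. -174. -172.] t 27.15 tau [ 0.24 -0.08  0.05]
0.28 t 27.37 pos [0.5297 0.3745 0.4   ] F [-1.   0.2 -2.9] w 0.342
a0.28 6678 451 range 0.04 ang(-z) [-176. -174. -172.] t 27.47 tau [ 0.2  -0.03 -0.01]
0.31 t 27.68 pos [0.5297 0.3745 0.4   ] F [ 0.1  1.2 -3.6] w 0.345
a0.31 6677 451 range 0.039 ang(-z) [-176. -174. -172.] t 27.78 tau [ 0.27 -0.06  0.06]
```

View pics/a0.31.png

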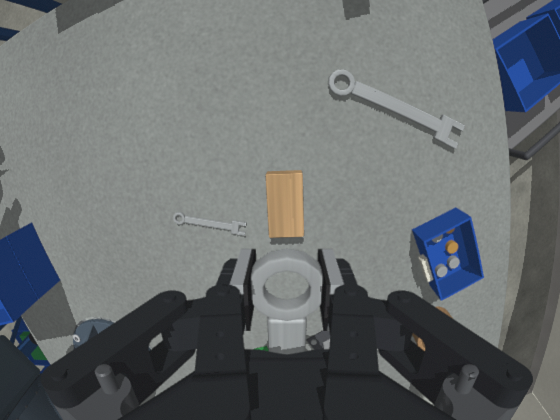

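The wrist view shows the ring at (285,283) between the pads with the shank running back under the hand at (288,335), still near level. I fit a plane to the ring face for the actual tilt.

```bash
cat >> h.py <<'E'
def ring(tag):
    """tilt of the ring face from the wrist depth: plane fit of spanner pixels near the grasp point"""
    p,W=wristworld(tag);g=np.array(m.current_ee_pos())+[0,0,.019];R=np.array(m.current_tcp_rot());L=(W-g)@R
    k=(abs(L[...,1])<.0155)&(abs(L[...,0])<.05)&(abs(L[...,2])<.05)&((p.max(-1)-p.min(-1))<40)&(p.min(-1)>90)
    q=L[k]; 
    if len(q)<50: print(tag,"few",len(q));return
    for _ in range(6):   # trimmed total-least-squares plane
        c=q.mean(0);n=np.linalg.svd(q-c,full_matrices=False)[2][2];r=abs((q-c)@n);q=q[r<max(.0015,1.5*np.median(r))]
    n=n*np.sign(-n[0]) ; print(tag,len(q),"ctr",c.round(4),"normal(-down)",n.round(2),"tilt",np.degrees(np.arctan2(n[2],-n[0])).round(1),"zext",q[:,2].min().round(3),q[:,2].max().round(3),"t",round(m.current_time(),2),"w",round(m.current_grip_width(),3))
E
python3 - <<'E'
from h import *
ring("b0")
for o in (.325,.335):
    m.set_gripper(o,20);m.dwell(.15);ring(f"b{o}")
print(*tilt())
E
```

```text
b0 3044 ctr [-0.0052 -0.0005  0.0105] normal(-down) [-1.   -0.    0.07] tilt 3.8 zext -0.017 0.039 t 27.83 w 0.345
b0.325 3017 ctr [-0.0051 -0.0005  0.0106] normal(-down) [-1.    0.    0.06] tilt 3.7 zext -0.017 0.039 t 28.25 w 0.35
b0.335 3047 ctr [-0.0051 -0.0006  0.0107] normal(-down) [-1.    0.    0.07] tilt 3.8 zext -0.017 0.039 t 28.67 w 0.346
[ 0.285 -0.094  0.013] [ 1.4  0.3 -2.7]
```

Run:
```python
from h import *
import io,contextlib
def t(tag):
    s=io.StringIO()
    with contextlib.redirect_stdout(s): ring("c"+tag)
    s=s.getvalue(); print(s.strip()); 
    return float(s.split("tilt")[1].split()[0]) if "tilt" in s else 99
m.set_gripper(0,10);t0=t("e10")
for i,o in enumerate((.340,.343,.346,.349,.352)):
    m.set_gripper(o,20)
    if abs(t(str(o))-t0)>3: break
```

```text
ce10 3036 ctr [-0.0052 -0.0007  0.0106] normal(-down) [-1.   -0.    0.07] tilt 3.7 zext -0.017 0.039 t 28.93 w 0.349
c0.34 3056 ctr [-0.0052 -0.0006  0.0104] normal(-down) [-1.    0.    0.07] tilt 3.8 zext -0.017 0.039 t 29.2 w 0.35
c0.343 3040 ctr [-0.0051 -0.0006  0.0105] normal(-down) [-1.    0.    0.07] tilt 4.1 zext -0.017 0.039 t 29.47 w 0.348
c0.346 3050 ctr [-0.0051 -0.0005  0.0106] normal(-down) [-1.    0.    0.08] tilt 4.3 zext -0.017 0.039 t 29.73 w 0.349
c0.349 3045 ctr [-0.005  -0.0005  0.0108] normal(-down) [-1.   -0.    0.08] tilt 4.7 zext -0.017 0.04 t 30.0 w 0.355
c0.352 3062 ctr [-0.005  -0.0004  0.0108] normal(-down) [-1.   -0.    0.09] tilt 5.2 zext -0.017 0.04 t 30.27 w 0.356
```

```bash
cat >> h.py <<'E'
import io,contextlib
def rt(tag):
    s=io.StringIO()
    with contextlib.redirect_stdout(s): ring(tag)
    s=s.getvalue().strip(); print(s.replace("normal(-down)","n"))
    return float(s.split("tilt")[1].split()[0]) if "tilt" in s else 99.
E
python3 - <<'E'
from h import *
t0=rt("d0")
for o in np.arange(.354,.3721,.002):
    m.set_gripper(float(o),20)
    a=rt(f"d{o:.3f}")
    if a-t0>6: break
    t0=a
E
```

```text
d0 3029 ctr [-0.005  -0.0005  0.0109] n [-1.    0.    0.09] tilt 5.1 zext -0.017 0.04 t 30.32 w 0.354
d0.354 3041 ctr [-0.005  -0.0005  0.0108] n [-1.  -0.   0.1] tilt 5.5 zext -0.017 0.04 t 30.58 w 0.356
d0.356 3005 ctr [-0.0049 -0.0004  0.0112] n [-0.99 -0.    0.1 ] tilt 5.8 zext -0.017 0.04 t 30.85 w 0.362
d0.358 3020 ctr [-0.0048 -0.0004  0.0111] n [-0.99 -0.    0.11] tilt 6.2 zext -0.017 0.041 t 31.12 w 0.364
d0.360 3043 ctr [-0.0048 -0.0005  0.0111] n [-0.99 -0.    0.12] tilt 6.7 zext -0.017 0.041 t 31.38 w 0.363
d0.362 3033 ctr [-0.0047 -0.0005  0.0112] n [-0.99 -0.    0.12] tilt 7.1 zext -0.017 0.041 t 31.65 w 0.369
d0.364 3049 ctr [-0.0046 -0.0003  0.0113] n [-0.99 -0.    0.14] tilt 7.8 zext -0.016 0.042 t 31.92 w 0.363
d0.366 3021 ctr [-0.0045 -0.0003  0.0115] n [-0.99 -0.    0.15] tilt 8.4 zext -0.017 0.042 t 32.18 w 0.366
d0.368 2944 ctr [-0.0021 -0.0004  0.0134] n [-0.96 -0.    0.29] tilt 16.6 zext -0.016 0.05 t 32.45 w 0.37
```

Run:
```python
from h import *
m.dwell(.2);t0=rt("f0")
for o in np.arange(.370,.3861,.002):
    m.set_gripper(float(o),20);m.dwell(.05)
    a=rt(f"f{o:.3f}")
    if a>65: break
print(*tilt())
```

```text
f0 1108 ctr [ 0.0029 -0.0008  0.0077] n [-0.74  0.01  0.67] tilt 41.9 zext -0.013 0.05 t 32.7 w 0.374
f0.370 801 ctr [-0.0067 -0.0004 -0.0038] n [-0.76 -0.02  0.65] tilt 40.7 zext -0.014 0.016 t 33.02 w 0.37
f0.372 778 ctr [-0.0075 -0.0004 -0.0045] n [-0.75  0.01  0.66] tilt 41.5 zext -0.014 0.015 t 33.33 w 0.374
f0.374 669 ctr [-0.0098 -0.0006 -0.0064] n [-0.71  0.02  0.71] tilt 45.0 zext -0.013 0.011 t 33.65 w 0.376
f0.376 558 ctr [-0.0134  0.0001 -0.0078] n [-0.14 -0.03  0.99] tilt 81.8 zext -0.01 -0.005 t 33.97 w 0.38
[ 0.177 -0.029  0.033] [-0.1  0.4 -2.9]
```

Run:
```python
from h import *
p,d=m.grab_frame("side");cv2.imwrite("pics/s3.png",cv2.resize(p[100:300,160:400,::-1],None,fx=2.5,fy=2.5))
W=world("side",d)
R=np.array(m.current_tcp_rot());g=np.array(m.current_ee_pos())+[0,0,.019];L=(W-g)@R
k=(abs(L[...,1])<.03)&(L[...,0]>.02)&(L[...,0]<.25)&(abs(L[...,2])<.15)
q=L[k];print(len(q))
for a in np.arange(.03,.23,.02):
    s=q[abs(q[:,0]-a)<.01]
    if len(s):print(round(a,2),len(s),np.median(s,0).round(3))
st()
```

```text
471
0.03 47 [ 0.033 -0.001  0.009]
0.05 68 [ 0.05  -0.005  0.02 ]
0.07 65 [ 0.07  -0.006  0.03 ]
0.09 62 [ 0.09  -0.006  0.041]
0.11 57 [ 0.111 -0.006  0.052]
0.13 97 [ 0.129 -0.007  0.063]
0.15 71 [ 0.149 -0.011  0.072]
0.17 4 [0.162 0.001 0.077]
 t 34.02 pos [0.5297 0.3745 0.4   ] F [ 0.1 -0.4 -3.2] w 0.382
```

View pics/s3.png

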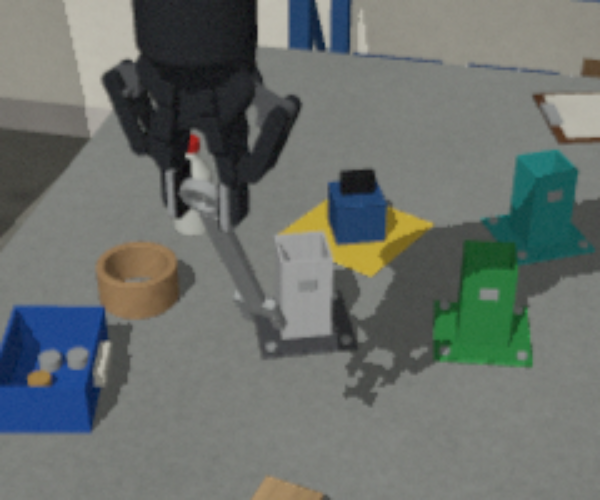

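The side view shows the spanner swung down, running from the ring at (200,190) to the jaw at (262,310). It is about 27° from vertical by depth. I continue easing with this measure.

```bash
cat >> h.py <<'E'
def side():
    """lean from vertical (deg) of hanging spanner by side-camera depth, and its offset"""
    p,d=m.grab_frame("side");W=world("side",d);R=np.array(m.current_tcp_rot());g=np.array(m.current_ee_pos())+[0,0,.019];L=(W-g)@R
    k=(abs(L[...,1])<.03)&(L[...,0]>.035)&(L[...,0]<.25)&(abs(L[...,2])<.15);q=L[k]
    a=np.polyfit(q[:,0],q[:,2],1);b=np.polyfit(q[:,0],q[:,1],1)
    A=np.degrees(np.arctan(a[0]));print("lean",A.round(1),"side",np.degrees(np.arctan(b[0])).round(1),"z0",np.polyval(a,0).round(4),"y.1",np.polyval(b,.1).round(4),"xmax",q[:,0].max().round(3),len(q),"t",round(m.current_time(),2),"w",round(m.current_grip_width(),3))
    return A
E
python3 - <<'E'
from h import *
side()
for o in np.arange(.377,.396,.001):
    m.set_gripper(float(o),20);m.dwell(.05)
    if abs(side())<4: break
m.set_gripper(0,115);m.dwell(.2);side();st()
E
```

```text
lean 27.9 side -0.3 z0 -0.0065 y.1 -0.0043 xmax 0.162 438 t 34.07 w 0.382
lean 27.8 side -0.3 z0 -0.0065 y.1 -0.0043 xmax 0.163 438 t 34.38 w 0.374
lean 27.5 side -0.3 z0 -0.0063 y.1 -0.0043 xmax 0.163 439 t 34.7 w 0.38
lean 24.3 side -0.3 z0 -0.0063 y.1 -0.004 xmax 0.167 487 t 35.02 w 0.377
lean 19.9 side -0.1 z0 -0.0066 y.1 -0.0037 xmax 0.173 531 t 35.33 w 0.383
lean 19.7 side -0.1 z0 -0.0065 y.1 -0.0038 xmax 0.173 541 t 35.65 w 0.381
lean 18.8 side 0.0 z0 -0.0067 y.1 -0.0036 xmax 0.174 555 t 35.97 w 0.386
lean 15.1 side -0.2 z0 -0.0067 y.1 -0.0036 xmax 0.178 592 t 36.28 w 0.379
lean 15.2 side -0.1 z0 -0.0067 y.1 -0.0035 xmax 0.177 597 t 36.6 w 0.381
lean 12.1 side -0.2 z0 -0.0067 y.1 -0.0033 xmax 0.18 624 t 36.92 w 0.382
lean 11.2 side 0.1 z0 -0.0066 y.1 -0.0033 xmax 0.18 643 t 37.23 w 0.388
lean 9.9 side 0.1 z0 -0.0069 y.1 -0.0033 xmax 0.18 654 t 37.55 w 0.386
lean 7.8 side -0.1 z0 -0.0069 y.1 -0.0032 xmax 0.181 678 t 37.87 w 0.386
lean 7.6 side -0.1 z0 -0.0068 y.1 -0.0033 xmax 0.182 681 t 38.18 w 0.39
lean 4.8 side -0.2 z0 -0.0068 y.1 -0.0032 xmax 0.182 713 t 38.5 w 0.389
lean 4.9 side -0.1 z0 -0.0068 y.1 -0.0032 xmax 0.181 710 t 38.82 w 0.391
lean 3.3 side 0.1 z0 -0.007 y.1 -0.0031 xmax 0.185 739 t 39.13 w 0.395
lean 5.8 side -0.1 z0 -0.0067 y.1 -0.0032 xmax 0.183 707 t 39.62 w 0.344
 t 39.62 pos [0.5297 0.3745 0.4   ] F [-0.1  0.1 -3.4] w 0.344
```

```bash
cat >> h.py <<'E'
tin=np.array([.5537,-.0355]);Rt=down(np.radians(21.9))
def jaw():
    """world xyz of spanner pts near the jaw end, side + top-free"""
    p,d=m.grab_frame("side");W=world("side",d);R=np.array(m.current_tcp_rot());g=np.array(m.current_ee_pos())+[0,0,.019];L=(W-g)@R
    k=(abs(L[...,1])<.03)&(L[...,0]>.035)&(L[...,0]<.195)&(abs(L[...,2])<.05);q=L[k];a=np.polyfit(q[:,0],q[:,2],1)
    e=q[q[:,0]>.145];print("lean",np.degrees(np.arctan(a[0])).round(1),"z at .183:",np.polyval(a,.183).round(4),"z0",np.polyval(a,0).round(4),"jaw y range",e[:,1].min().round(4),e[:,1].max().round(4),"xmax",q[:,0].max().round(3))
E
python3 - <<'E'
from h import *
m.move_l([*tin,.40],Rt,max_speed=.2);m.dwell(.2);st();jaw();jaw()
c=m.get_calibration("side");print("cam",-np.array(c["R"]).T@np.array(c["t"]))
p,d=m.grab_frame("side");q=pix("side",np.array([*tin,.25])).astype(int);cv2.imwrite("pics/s4.png",cv2.resize(p[q[1]-110:q[1]+90,q[0]-100:q[0]+100,::-1],None,fx=3,fy=3))
E
```

```text
t 42.02 pos [ 0.5537 -0.0352  0.4   ] F [ 0.6 -0.2 -3.1] w 0.344
lean 5.9 z at .183: 0.0109 z0 -0.0079 jaw y range -0.0163 0.0184 xmax 0.182
lean 6.0 z at .183: 0.0112 z0 -0.008 jaw y range -0.0163 0.0185 xmax 0.182
cam [0.32147434 1.00619253 0.81718286]
```

View pics/s4.png

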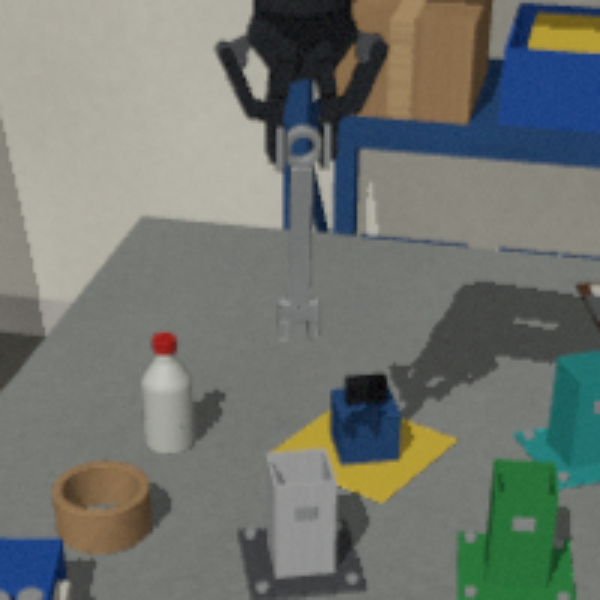

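The side view shows the spanner hanging nearly vertical, with its ring at (302,145) and jaw at (298,320), above the open tin. The lean is 6°. I offset for the jaw tip and lower.

Run:
```python
from h import *
zt=Rt[:,2][:2];yt=Rt[:,1][:2]
c=tin-.0195*zt-.001*yt;print(c)
m.move_l([*c,.40],Rt,max_speed=.1)
m.move_l([*c,.30],max_speed=.12);m.dwell(.2);st();jaw()
m.move_l([*c,.25],max_speed=.06);st("in")
m.move_l([*c,.185],max_speed=.06);m.dwell(.1);st("low")
print(*tilt())
```

```text
[ 0.5454989  -0.01778018]
 t 43.69 pos [ 0.5457 -0.0178  0.3006] F [ 0.1  0.2 -3. ] w 0.341
lean 5.9 z at .183: 0.011 z0 -0.0079 jaw y range -0.0158 0.0184 xmax 0.183
in t 44.73 pos [ 0.5457 -0.0178  0.2504] F [ 0.4  0.2 -2.8] w 0.347
low t 46.06 pos [ 0.5457 -0.0178  0.1854] F [ 0.2 -0.1 -2.7] w 0.342
[-0.042  0.06  -0.033] [ 0.2 -0.1 -2.7]
```

No side contact, so I feel for the floor and release gently.

Run:
```python
from h import *
c=[.5455,-.0178]
for z in np.arange(.181,.160,-.0015):
    m.move_l([*c,float(z)],max_speed=.03)
    f=np.array(m.current_force())
    if f[2]>2: break
st("floor")
for o in (.36,.38,.40,.43): m.set_gripper(o,20);st(o)
m.set_gripper(1.0,20);m.dwell(.3);st("open")
p,d=m.grab_frame("side");q=pix("side",np.array([*tin,.15])).astype(int);cv2.imwrite("pics/s5.png",cv2.resize(p[q[1]-90:q[1]+90,q[0]-100:q[0]+100,::-1],None,fx=3,fy=3))
```

```text
floor t 48.09 pos [ 0.546  -0.0178  0.1713] F [-1.4  0.7  4.3] w 0.345
0.36 t 48.31 pos [ 0.5459 -0.0178  0.171 ] F [-1.5  0.3  5.5] w 0.366
0.38 t 48.52 pos [ 0.5457 -0.0178  0.1707] F [-0.   0.5  5.4] w 0.38
0.4 t 48.74 pos [ 0.5452 -0.0178  0.1701] F [ 0.4  0.2 -0.5] w 0.4
0.43 t 48.96 pos [ 0.5454 -0.0178  0.1703] F [-0.   0.3  0.2] w 0.427
open t 49.8 pos [ 0.5455 -0.0178  0.1705] F [-0.1 -0.4 -0.1] w 1.0
```

View pics/s5.png

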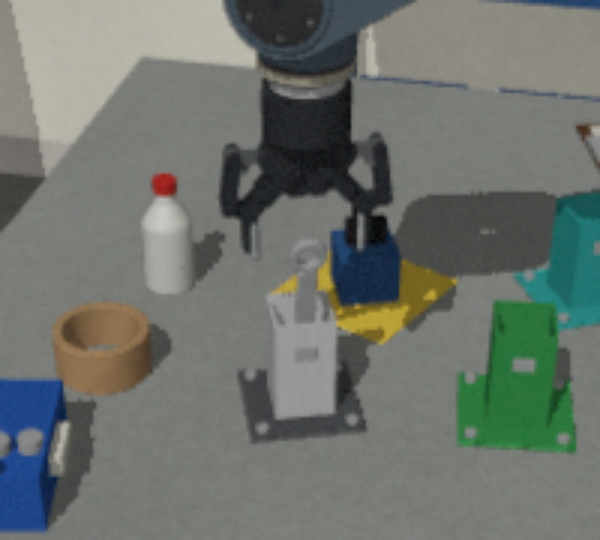

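The side view shows the spanner standing in the tin with its ring up at (308,252), the fingers open and clear of it, and the lid on the mat at (365,265). I retreat and check.

Run:
```python
from h import *
m.move_l([.5455,-.0178,.36],max_speed=.12);m.dwell(.4);st("up")
for i in range(2):
    p,W=wristworld(f"z{i}");k=(np.hypot(W[...,0]-tin[0],W[...,1]-tin[1])<.08)&(W[...,2]>.125)&(W[...,2]<.24);P=W[k];print("spanner above tin",len(P),P.mean(0).round(4),"ztop",P[:,2].max().round(3))
    o=P.mean(0)[:2]; m.dwell(.3)
p,d=m.grab_frame("side");W=world("side",d);k=(np.hypot(W[...,0]-tin[0],W[...,1]-tin[1])<.08)&(W[...,2]>.12)&(W[...,2]<.24);q=W[k]
a=np.polyfit(q[:,2],q[:,0],1);b=np.polyfit(q[:,2],q[:,1],1);print("lean deg",np.degrees(np.arctan(np.hypot(a[0],b[0]))),"foot at z=.008",np.polyval(a,.008),np.polyval(b,.008),"ztop",q[:,2].max())
P,d=m.grab_frame("top");P=P.astype(int);W=world("top",d);x,y,z=W[...,0],W[...,1],W[...,2]
rect((np.hypot(x-.53,y+.2465)<.07)&(z>.075)&(z<.11),W,"lid bar")
for n in ("bin","tape","oiler"): print(n,[np.round(e["at"],3) for e in m.look_for("side",n)[:1]])
st()
m.sign_off()
```

```text
up t 51.98 pos [ 0.5455 -0.0178  0.36  ] F [-1.3 -0.4  0.1] w 1.003
spanner above tin 306 [ 0.5387 -0.0017  0.2017] ztop 0.207
spanner above tin 305 [ 0.5387 -0.0017  0.2017] ztop 0.207
lean deg 8.512798601983938 foot at z=.008 0.5500411108520936 -0.023561145946406323 ztop 0.2048602445148408
lid bar 90 [ 530.  -245.8] [43.9 16.1] 20.9 z50/98 [0.0879 0.097 ]
bin [array([0.793, 0.13 , 0.027])]
tape [array([ 0.759, -0.033,  0.029])]
oiler [array([ 0.734, -0.194,  0.066])]
 t 52.93 pos [ 0.5455 -0.0178  0.36  ] F [-0.5 -0.2 -0.2] w 1.0
the job is handed in; nothing more can be done
```

I finished the whole task and handed it in at about 53 s of the 72 s allowed. `sign_off` reports no verdict, so these results come from my own last checks.

- **Lid:** I drew it straight up off the tin and stood it open side down on the yellow mat. It measures within about 1 mm of the mat's centre.
- **Spanner swing:** I picked the middle-sized spanner off the block by its ring, level. High above the bench I eased the grip until it hung, then clamped it again at 115 N with about a 6° lean (the limit is about 14°).
- **Spanner in the tin:** I lowered it until the jaw touched the floor and let go gradually. It stands ring up, leaning about 8.5° (the limit is about 34°). The jaw tip is estimated about 13 mm off the tin's centre, inside the walls.
- **Bystanders:** the bin, tape roll and oil bottle measure within about 5 mm of where they started. The hand is clear of everything.

**Setback:** lowering the grip force alone, down to 20 N, did not turn the spanner. It only moved when I stepped the opening wider in small increments. The re-clamp also pushed the lean back from about 3° to 6°.

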